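# Dial the code of a component case and draw its latch

## Robot

A 7-joint arm with a two-finger parallel gripper is mounted at the origin on the work surface. World frame = base frame: x ahead of the robot, y to its left, z up, the work surface at z = 0. Lengths are in m, angles in rad, forces in N, time in s.
With the tool pointing down it reaches from about 0.425 to 1.025 m from the base axis. Payload 9.4 kg.
Tool frame: the origin (TCP) lies on the centre line of the jaws, within the pads' length; the fingertips stand 19 mm ahead of it and the grasp point (between the pads) is the TCP (nose_length is the distance from the TCP to the fingertips, in m); z points along the fingers, x is the direction in which the jaws open and shut, and the axes are right-handed (so a half turn about z gives the same grasp; the last joint's range is limited). The gripper opens to 93 mm and grips with 3 to 60 N. Pads are 15 mm wide; open, the fingers measure 128 mm over their backs; the gripper's body (75 mm by 188 mm) begins 65 mm behind the grasp point.
Start: joints at [-1.304, 0.599, -0.003, 1.599, 0.002, 0.943, -0.08], TCP at [0.244, 0.683, 0.238] pointing down, gripper open.
Joint ranges: [-2.57, 2.57], [-0.35, 1.97], [-1.29, 1.29], [0.11, 2.56], [-1.05, 4.19], [0.11, 1.86], [-2.63, 2.63]. Speed limits (rad/s): [2.22, 2.22, 3.01, 3.01, 3.14, 3.14, 3.14].

## Interface

Orientations are given as a rotation vector (axis times angle).
In Python, from plant import read_state, camera, calibration, hand_in, nose_length gives the robot as it stands. The module is installed in compiled form; this text tells all that it offers.
- The arm moves only by the shell command python3 -m jog 'ROWS'. ROWS is JSON, a list that holds one entry, the list of rows, each a list of 7 numbers: the shift along the tool's x, y, z in mm, then the turn, a rotation vector about the tool's x, y, z in degrees, then the opening, from 0 (shut) to 1 (fully open). In form: [[[dx, dy, dz, rx, ry, rz, gripper], ...]]. A call has exactly 5 rows; each row shifts and turns the commanded pose from where the row before left it, along the tool's axes as they then stand; what a row does not reach is not made up. A row lasts 1/12 s, in which the tool goes at most 41.7 mm and 7.16 degrees, less where a joint would pass 70% of its speed; a pose out of reach is approached as far as the arm can. A call with a gripper value outside its range is refused whole. The fingers move at their own pace and stop on an object; the grip force is fixed at half the most. Time passes only in rows, so rows that do not move let the fingers close, or fill a call up. It gives the time, the measured TCP pose, the force and the opening at its end, in the units of the state.
- read_state(): the state, without advancing time (a new reading comes with each control period).
- camera(name): name is "scene" or "side" or "wrist"; returns the picture (420x560x3 uint8, red, green, blue); there is no depth.
- calibration(name): a dict with "camera_matrix" (3x3 intrinsics, pixels), "xyz" and "orientation" of the camera in the world. Camera axes: x right, y up, looking along -z (the intrinsics and any distortion apply to the point x, -y, -z); pixel columns grow to the right and rows downward; lengths in m; the calibration is good to about 2 mm. The wrist camera is an equidistant fisheye: a pixel r from the principal point sees the ray r / f radians off the axis. A picture is of the moment at which its call begins: read the wrist's pose just before it. calibration takes no time and is no camera call; for the wrist camera it gives the pose at the moment of the call.
- hand_in(): hands the job in, once; it reports no verdict.
The state is a dict: "t": time; "qpos": joint angles; "dq": joint speeds; "effort": joint torques, N m; "tcp_pos": TCP position; "ee_rot": TCP orientation; "wrist_force": force on the tool from outside, world axes, zero at the start; "moment": the same for the moment, N m; "opening": finger opening in m.
Only numpy, scipy, OpenCV 4.12 (cv2) and the standard library are available. Lean on these libraries where they do the work, as an engineer would, in place of code of your own. Each camera call takes 0.05 s, during which the arm holds its last target. There are 200 camera calls.

## Task

Unlock the blue component case: turn its left dial to four dots and its right dial to two dots, then pull the red latch tab all the way towards the front of the case and let go. The lock is worn, so each dial truly seats somewhat before or after its dots: turn it slowly and stop where you feel it drop in and stiffen, without wrenching it. Do not haul hard on a latch that is still locked, and leave the other things alone.

Things in the scene. Friction and masses are not known exactly. Their poses are not given: they have to be found in the camera images.
- case: fixed blue steel case, 240 (x) x 260 (y) x 100 mm high, standing on the bench. Origin: centre of its underside; x points to its back (away from the front edge with the latch), y to its left, z up. On its flat top (z = 100 mm) stand two dials and the latch tab
- dial_a_grip (a point): left dial (at case x = 20, y = +65 mm): black fluted knob on an upright axis: a skirt disc 48 mm across whose top is 9 mm above the case top, and on it a round grip 38 mm across from 9 to 34 mm above the case top, with a white pointer line along its top and down one side. This point: on the axis, 21 mm above the case top, about half-way up the grip. Its x axis runs to the pointer; z up
- dial_b_grip (a point): right dial (at case x = 20, y = -65 mm), the same in every way
- dial_a (a joint): angle of the left dial's pointer, rad, counter-clockwise seen from above, 0 when it points to the back of the case (case +x, three dots); range -1.8 to 1.8. Its code, four dots, is at -0.785; it starts between -0.2 and 0.3, so it is turned clockwise. Free turning takes about 0.05 N m. Where it truly seats is not measured: see the two dots-group entries
- dots_a (a point): the left dial's group of four dots on the case top, 39 mm from the dial's axis. Round each dial black dots on the silver plate, grouped as on dice, mark five places by pointer angle: one dot +1.571, two +0.785, three 0, four -0.785, five -1.571. The true seat of the code lies up to 0.33 rad before or after the dots, different every time and not shown
- dial_b (a joint): the same for the right dial; its code, two dots, is at +0.785; it starts between -0.3 and 0.2 and is turned counter-clockwise
- dots_b (a point): the right dial's group of two dots. At either dial's seat a light spring pin inside drops 3 mm into a gate, with a slight pull into it over the last 0.1 rad; about 0.03 rad past the seat the dial comes up hard, against the gate's wall, and is damaged by a twist of over about 0.3 N m (a round-knob grip of 10 N slips at about 0.2 N m). Let go within 0.04 rad of the seat, it stays seated
- latch_tab (a point): centre of the red latch tab: an upright plate 10 mm thick along case x, 26 mm wide along case y, from 5 to 33 mm above the case top (this point 19.5 mm above it), at case x = -62, y = 0 mm when closed. Axes as the case's
- latch (a joint): travel of the latch, m, 0 closed to 0.030 fully open; it slides towards the front of the case (case -x), about 2 N of friction. With either dial not seated it stops dead after about 2 mm. It uncovers a green patch as it opens
- bobbin_mid (a point): small bobbin, 28 mm across, 20 mm high, standing on the case top near its back edge (centre)
- cup_mid (a point): white cup, 84 mm across, 110 mm high, standing on the bench to the left of the case (centre)
- cone_mid (a point): white thread cone, 74 mm across, 138 mm high, standing on the bench to the right of the case (centre)
- terminals_mid (a point): black terminal block, 70 x 28 x 26 mm, lying on the bench to the right of the case (centre)

How it is judged:
By the outcome, as a careful person would: the job done as asked, in the order asked, and still so for the second after the job is handed in, with the robot touching nothing.
It also fails if it takes over 72 s, if anything falls off the work surface, if the arm or the gripper's body presses on something with over 40 N, if the wrist force passes 120 N, or if a joint passes its speed limit or range.

## Working session

There is one attempt and no reset: what is moved stays moved. The work goes in short steps, Python scripts to look and compute and a shell command to move; the robot and the scene stay as the last step left them, time stands still between calls to the robot, and variables do not carry over. Pictures are saved under pics/ and viewed, about 8 in all and at most 12, crops included, and the job is handed in when it is done.

```bash
mkdir -p pics; python3 - <<'E'
from plant import *
import cv2,numpy as np
s=read_state()
for k in("t","tcp_pos","ee_rot","wrist_force","moment","opening"):print(k,s[k])
print(nose_length)
for n in("scene","side"):
    c=calibration(n);print(n,c)
    cv2.imwrite(f"pics/{n}0.png",camera(n)[:,:,::-1])
print(calibration("wrist"))
E
```

```text
t 0.0
tcp_pos [0.24420962 0.68215885 0.23677403]
ee_rot [ 2.56781750e+00  1.80826164e+00 -1.82057483e-03]
wrist_force [ 0.70572038  0.00621253 -0.06297363]
moment [ 0.03121407 -0.0181658   0.0515678 ]
opening 0.09296252411533452
0.019
scene {'camera_matrix': array([[393.2343136 ,   0.        , 283.20219442],
       [  0.        , 393.2343136 , 213.25110607],
       [  0.        ,   0.        ,   1.        ]]), 'xyz': array([0.78125558, 0.38824286, 0.8038896 ]), 'orientation': array([0.18260307, 0.64532954, 2.48914996])}
side {'camera_matrix': array([[457.21356346,   0.        , 271.73202837],
       [  0.        , 457.21356346, 206.99317696],
       [  0.        ,   0.        ,   1.        ]]), 'xyz': array([ 0.47491619, -0.72245721,  0.67965342]), 'orientation': array([ 0.92966506, -0.06102419, -0.07976645])}
{'camera_matrix': array([[325.1922621 ,   0.        , 280.70209485],
       [  0.        , 325.1922621 , 209.15717877],
       [  0.        ,   0.        ,   1.        ]]), 'xyz': array([0.16758693, 0.71040156, 0.38392573]), 'orientation': array([-0.25613036, -0.17912244,  1.21723322])}
```

View pics/scene0.png

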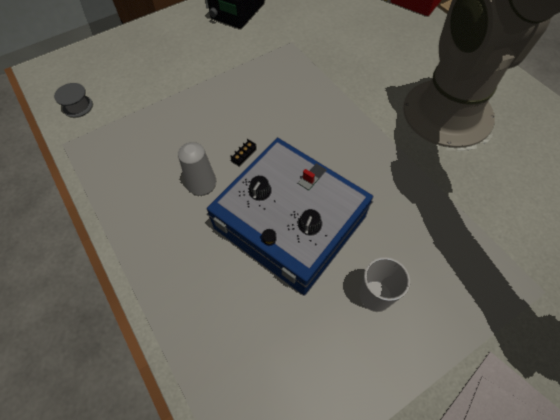

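View pics/side0.png

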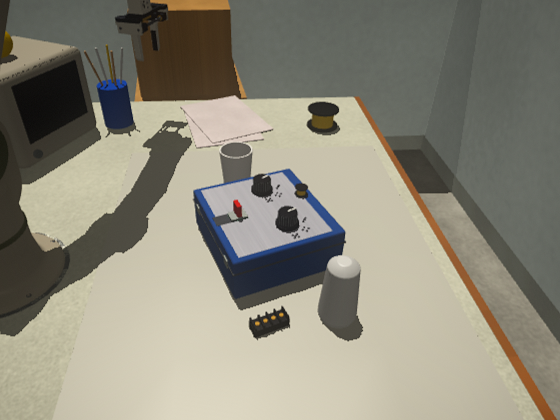

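Scene view: case with latch tab at about (309,175), right dial (259,184), left dial (310,219), corners (278,140), (372,199). Side view: latch top (238,203), dial a top (261,178), dial b top (288,211).

```bash
cat > h.py <<'E'
from plant import *
import cv2,numpy as np
from scipy.spatial.transform import Rotation as R
from scipy.optimize import least_squares
def proj(n,P,c=None):
    c=c or calibration(n);p=(np.atleast_2d(P)-c["xyz"])@R.from_rotvec(c["orientation"]).as_matrix()
    p=p*[1,-1,-1];K=c["camera_matrix"]
    if n=="wrist":
        r=np.linalg.norm(p[:,:2],axis=1);th=np.arctan2(r,p[:,2])
        q=p[:,:2]/np.maximum(r,1e-9)[:,None]*th[:,None]
    else:q=p[:,:2]/p[:,2:]
    return q*K[0,0]+K[:2,2]
def case2w(p,P):
    P=np.atleast_2d(P).astype(float);c,s=np.cos(p[2]),np.sin(p[2])
    return np.c_[P[:,:2]@np.array([[c,s],[-s,c]])+p[:2],P[:,2]]
E
python3 - <<'E'
from h import *
M=np.array([[20,65,134],[20,-65,134],[-62,0,133],[-120,130,100],[-120,-130,100],[120,-130,100]])/1e3
obs={"scene":[(310,217),(260,183),(310,173),(372,199),(278,140),(210,209)],"side":[(262,178),(289,211),(238,202),None,None,None]}
obs["side"]=[(262,178),(289,211),(238,202)]
f=lambda p:np.concatenate([(proj(n,case2w(p,M[:len(o)]))-o).ravel() for n,o in obs.items()])
b=min((least_squares(f,[.7,.1,y]) for y in(-2,-1,0,1,2,3)),key=lambda r:r.cost)
p=b.x;print(p,b.cost,b.fun.round(1).reshape(-1,2).tolist())
print(case2w(p,M).round(3))
s=read_state();print(R.from_rotvec(s["ee_rot"]).as_matrix().round(3))
E
```

```text
[0.5456096  0.04789567 0.31805017] 27.704746469857273 [[1.1, 1.9], [-0.4, 0.9], [-0.6, 1.4], [3.2, -1.8], [0.2, -2.9], [-4.8, -0.4], [0.4, -0.4], [-1.2, -0.3], [-0.6, 0.5]]
[[ 0.544  0.116  0.134]
 [ 0.585 -0.008  0.134]
 [ 0.487  0.029  0.133]
 [ 0.391  0.134  0.1  ]
 [ 0.472 -0.113  0.1  ]
 [ 0.7   -0.038  0.1  ]]
[[ 0.337  0.942 -0.   ]
 [ 0.942 -0.337 -0.001]
 [-0.001  0.    -1.   ]]
```

```bash

python3 -m jog '[[[-21.6,23.6,0,0,0,0,0.65],[-21.6,23.6,0,0,0,0,0.65],[-21.6,23.6,0,0,0,0,0.65],[-21.6,23.6,0,0,0,0,0.65],[-21.6,23.6,0,0,0,0,0.65]]]'
python3 -m jog '[[[-21.6,23.6,0,0,0,0,0.65],[-21.6,23.6,0,0,0,0,0.65],[-21.6,23.6,0,0,0,0,0.65],[-21.6,23.6,0,0,0,0,0.65],[-21.6,23.6,0,0,0,0,0.65]]]'
python3 -m jog '[[[-21.6,23.6,0,0,0,0,0.65],[-21.6,23.6,0,0,0,0,0.65],[-21.6,23.6,0,0,0,0,0.65],[-21.6,23.6,0,0,0,0,0.65],[-21.6,23.6,0,0,0,0,0.65]]]'
python3 -m jog '[[[-21.6,23.6,0,0,0,0,0.65],[-21.6,23.6,0,0,0,0,0.65],[-21.6,23.6,0,0,0,0,0.65],[-21.6,23.6,0,0,0,0,0.65],[0,0,0,0,0,0,0.65]]]'
python3 - <<'E'
from h import *
s=read_state();print(s)
c=calibration("wrist");im=camera("wrist")[:,:,::-1].copy()
cv2.imwrite("pics/w1raw.png",im)
p=[0.5456,0.0479,0.318]
M=np.array([[20,65,134],[20,-65,134],[-62,0,133],[20+39*.707,65-39*.707,100],[20+39*.707,-65+39*.707,100]])/1e3
q=proj("wrist",case2w(p,M),c);print(q)
for a in q: cv2.circle(im,tuple(int(v) for v in a.round()),3,(0,255,0),1)
cv2.imwrite("pics/w1.png",cv2.resize(im,(784,588),interpolation=cv2.INTER_CUBIC))
E
```

```text
t: 0.52
tcp_pos: [0.3194, 0.5395, 0.2373]
ee_rot: [2.568, 1.809, -0.001]
wrist_force: [1.3, 0.2, -0.3]
opening: 0.0645
t: 0.93
tcp_pos: [0.3942, 0.3981, 0.2374]
ee_rot: [2.568, 1.809, -0.001]
wrist_force: [0.3, 0.7, 0.3]
opening: 0.0608
t: 1.35
tcp_pos: [0.4688, 0.2567, 0.2375]
ee_rot: [2.569, 1.809, -0.0]
wrist_force: [0.0, 0.2, 0.9]
opening: 0.0603
t: 1.77
tcp_pos: [0.5307, 0.1385, 0.2376]
ee_rot: [2.573, 1.797, -0.001]
wrist_force: [0.2, 0.2, 1.2]
opening: 0.0604
{'t': 1.7667, 'qpos': array([-0.38560205,  0.38815071,  0.03419078,  2.00788863, -0.01469048,
        0.74572756,  0.87615197]), 'dq': array([-0.05912482, -0.00587158, -0.05735306,  0.01709629, -0.01638469,
       -0.00282657, -0.09306974]), 'effort': array([-3.75927798e-02, -5.47130871e+01,  3.36490581e-01, -2.11793661e+01,
       -2.47470662e-01,  1.33774965e-01,  1.03041921e+00]), 'tcp_pos': array([0.53067803, 0.13848241, 0.2375763 ]), 'ee_rot': array([ 2.57324329e+00,  1.79717474e+00, -1.05125353e-03]), 'wrist_force': array([0.15582424, 0.17208254, 1.18008662]), 'moment': array([-0.01107101,  0.06229913,  0.02995987]), 'opening': 0.06039047551187614}
[[260.3540582  239.41671391]
 [159.67537833 313.43361173]
 [143.0390662  211.44937552]
 [258.76449746 262.90894371]
 [204.69994371 301.07848417]]
```

View pics/w1.png

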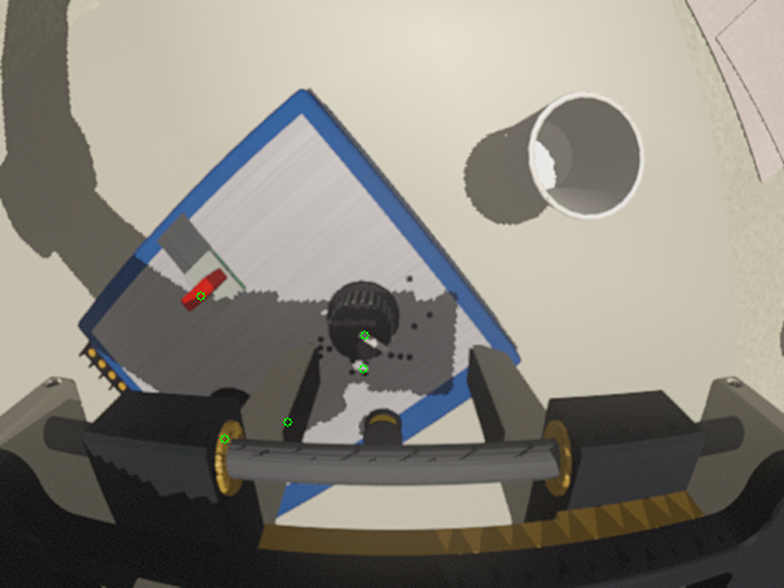

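```bash
python3 - <<'E'
import cv2
im=cv2.imread("pics/w1raw.png")[140:290,100:300]
cv2.imwrite("pics/w1c.png",cv2.resize(im,(800,600),interpolation=cv2.INTER_CUBIC))
E
```

```text
(no output)
```

View pics/w1c.png

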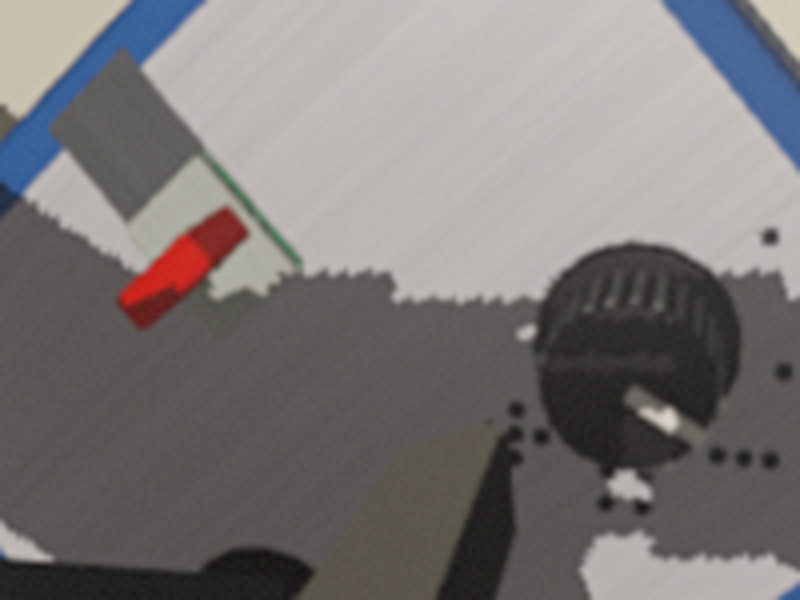

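```bash
python3 - <<'E'
from h import *
K=lambda a:(20+39*np.cos(a),39*np.sin(a))
M=np.array([[20,65,134],[20,-65,134],[-62,0,133]])/1e3
obs=[("scene",M,[(310,217),(260,183),(310,173)]),("side",M,[(262,178),(289,211),(238,202)])]
cc=lambda x,y:(100+x/4,140+y/4)
W=np.array([[20,65,134],[59,65,100],[K(-.785)[0],65+K(-.785)[1],100],[K(-1.571)[0],65+K(-1.571)[1],100],[K(1.571)[0],65+K(1.571)[1],100]])/1e3
ow=[cc(630,394),cc(744,458),cc(625,487),cc(527,432),cc(770,237)]
import pickle
# wrist camera pose at time of the picture (arm holding still); state unchanged since
obs.append(("wrist",W,ow))
cal={n:calibration(n) for n in("scene","side","wrist")}
f=lambda p:np.concatenate([(proj(n,case2w(p,m),cal[n])-o).ravel()*(2 if n=="wrist" else 1) for n,m,o in obs])
b=least_squares(f,[.545,.048,.318]);print(b.x,b.cost,b.fun.reshape(-1,2).round(1).tolist())
fw=lambda p:(proj("wrist",case2w(p,W),cal["wrist"])-ow).ravel()
b2=least_squares(fw,[.545,.048,.318]);print("wrist only",b2.x,b2.fun.reshape(-1,2).round(1).tolist())
for p in(b.x,b2.x):
    print((case2w(p,M)*1e3).round(1).tolist())
    for a in np.arange(-.3,.5,.1):print(round(a,1),((proj("wrist",case2w(p,[.02+.019*np.cos(a),.065+.019*np.sin(a),.134]),cal["wrist"])-[100,140])*4).round(),end=" ")
s=read_state();print(s["tcp_pos"],R.from_rotvec(s["ee_rot"]).as_matrix().round(4))
E
```

```text
[0.54394051 0.04930812 0.33772042] 25.411904321540092 [[2.7, 1.7], [0.4, 1.6], [-0.0, 1.2], [-1.0, -0.7], [-1.7, -0.9], [-1.2, 0.4], [0.2, -0.0], [1.0, -0.4], [1.7, 1.1], [-4.6, 1.7], [0.6, -0.4]]
wrist only [0.5434566  0.0495061  0.33227901] [[0.3, -0.2], [0.5, -0.2], [0.8, 0.4], [-2.3, 0.5], [0.6, -0.2]]
[[541.3, 117.3, 134.0], [584.3, -5.4, 134.0], [485.4, 28.8, 133.0]]
-0.3 [[666. 471.]] -0.2 [[674. 467.]] -0.1 [[682. 463.]] 0.0 [[689. 458.]] 0.1 [[696. 453.]] 0.2 [[702. 447.]] 0.3 [[707. 440.]] 0.4 [[711. 433.]] [[541.2, 117.5, 134.0], [583.6, -5.4, 134.0], [484.8, 29.3, 133.0]]
-0.3 [[667. 470.]] -0.2 [[675. 467.]] -0.1 [[682. 463.]] 0.0 [[689. 458.]] 0.1 [[696. 452.]] 0.2 [[702. 446.]] 0.3 [[707. 440.]] 0.4 [[712. 433.]] [0.52938334 0.14156671 0.23743088] [[ 3.425e-01  9.395e-01  2.000e-04]
 [ 9.395e-01 -3.425e-01 -1.300e-03]
 [-1.100e-03  6.000e-04 -1.000e+00]]
```

```bash

python3 -m jog '[[[-6,7,15,0,0,0,0.65],[-6,7,20,0,0,0,0.65],[-6.5,6,25,0,0,0,0.65],[0,0,0,0,0,0,0.65],[0,0,0,0,0,0,0.65]]]'
python3 - <<'E'
from h import *
for i in range(2):
    s=read_state();print(s["t"],s["tcp_pos"],s["ee_rot"],s["wrist_force"],s["moment"])
    c=calibration("wrist");im=camera("wrist")[:,:,::-1].copy()
cv2.imwrite("pics/w2raw.png",im)
np.save("c2.npy",np.r_[c["xyz"],c["orientation"]])
for p,col in(([0.5437,0.0494,0.335],(0,255,0)),([0.5456,0.0479,0.318],(255,0,255))):
    M=np.array([[20,65,134],[59,65,100],[20+27.6,65-27.6,100],[20,26,100],[20,104,100]])/1e3
    for a in proj("wrist",case2w(p,M),c): cv2.circle(im,tuple(int(v) for v in a.round()),1,col,-1)
im=im[170:320,180:380]
cv2.imwrite("pics/w2.png",cv2.resize(im,(800,600),interpolation=cv2.INTER_CUBIC))
E
```

```text
t: 2.23
tcp_pos: [0.5398, 0.1215, 0.1769]
ee_rot: [-2.567, -1.808, 0.004]
wrist_force: [1.0, 0.5, -0.1]
opening: 0.0605
2.2333 [0.53976794 0.12152298 0.1768812 ] [-2.56732476 -1.80844128  0.00434861] [ 0.96761401  0.51583879 -0.09683375] [0.00686682 0.00098553 0.05963921]
2.2833 [0.54034371 0.12198634 0.17787876] [-2.56730784e+00 -1.80933822e+00  1.30112049e-03] [-0.95945995  0.30373912  0.31309287] [-0.02268935 -0.00641213  0.02210249]
```

View pics/w2.png

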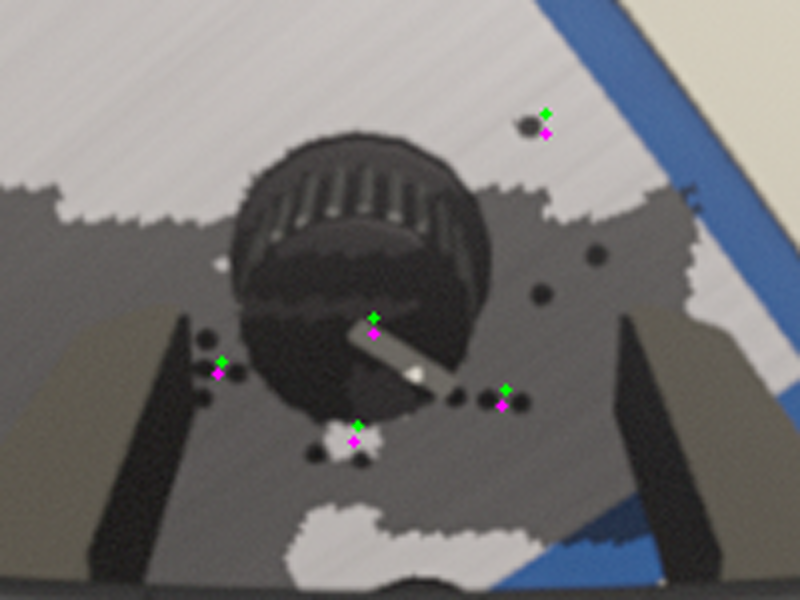

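```bash
python3 - <<'E'
from h import *
v=np.load("c2.npy");c=calibration("wrist");c["xyz"]=v[:3];c["orientation"]=v[3:]
a=np.array([1.571,.785,0,-1.571])
W=np.r_[[[20,65,134]],np.c_[20+39*np.cos(a),65+39*np.sin(a),a*0+100]]/1e3
ow=np.array([(358,332),(530,127),(569,275),(489,400),(212,368)])/4+[180,170]
b=least_squares(lambda p:(proj("wrist",case2w(p,W),c)-ow).ravel(),[.545,.048,.33])
p=b.x;print(p,b.fun.reshape(-1,2).round(1).tolist())
d=case2w(p,[.02,.065,.134])[0];print(d)
for t in np.arange(-.2,.5,.1):print(round(t,1),((proj("wrist",case2w(p,[.02+.019*np.cos(t),.065+.019*np.sin(t),.134]),c)-[180,170])*4).round(),end=" ")
s=read_state();Rm=R.from_rotvec(s["ee_rot"]).as_matrix();print(s["tcp_pos"],Rm.T@(d-s["tcp_pos"])*1e3)
E
```

```text
[0.54516507 0.0459769  0.33217366] [[-0.1, -0.5], [0.3, 0.1], [0.4, 0.0], [0.5, -0.0], [-1.1, 0.7]]
[0.54287537 0.1139457  0.134     ]
-0.2 [[411. 422.]] -0.1 [[421. 417.]] 0.0 [[431. 411.]] 0.1 [[439. 404.]] 0.2 [[447. 397.]] 0.3 [[454. 389.]] 0.4 [[460. 380.]] [0.5407412  0.12221613 0.17850197] [-7.10477374  4.78316139 44.49745319]
```

Fit is good (under 1 px): dial a axis at (0.543, 0.114), pointer at about +0.3 rad. I'll descend and grip.

```bash

python3 -m jog '[[[-3.5,2.4,0,0,0,0,0.65],[-3.6,2.4,10,0,0,0,0.65],[0,0,14,0,0,0,0.65],[0,0,14,0,0,0,0.65],[0,0,9,0,0,0,0.65]]]'
python3 -m jog '[[[0,0,0,0,0,0,0.65],[0,0,0,0,0,0,0.4],[0,0,0,0,0,0,0.35],[0,0,0,0,0,0,0.3],[0,0,0,0,0,0,0.3]]]'
cat > st.py <<'E'
from h import *
s=read_state();Rm=R.from_rotvec(s["ee_rot"]).as_matrix()
print("t",s["t"],"tcp",(s["tcp_pos"]*1e3).round(1),"yaw",np.degrees(np.arctan2(Rm[1,0],Rm[0,0])).round(2),"Ftool",(Rm.T@s["wrist_force"]).round(1),"Mz",s["moment"].round(3),"eff7",s["effort"][6].round(2),"q7",s["qpos"][6].round(3),"op",round(s["opening"]*1e3,1))
E
python3 st.py
```

```text
t: 2.75
tcp_pos: [0.5428, 0.1124, 0.1298]
ee_rot: [2.569, 1.809, 0.0]
wrist_force: [-0.7, -0.1, 0.2]
opening: 0.0602
t: 3.17
tcp_pos: [0.5433, 0.1127, 0.1313]
ee_rot: [2.568, 1.809, 0.002]
wrist_force: [0.5, 0.1, -0.2]
opening: 0.0387
t 3.1667 tcp [543.3 112.7 131.3] yaw 70.31 Ftool [0.2 0.5 0.2] Mz [-0.002  0.028 -0.02 ] eff7 0.0 q7 0.94 op 38.7
```

```bash

python3 -m jog '[[[0,0,0,0,0,0,0.1],[0,0,0,0,0,0,0.1],[0,0,0,0,0,0,0.1],[0,0,0,0,0,0,0.1],[0,0,0,0,0,0,0.1]]]'>/dev/null
python3 st.py
python3 -m jog '[[[0,0,0,0,0,1,0.1],[0,0,0,0,0,2,0.1],[0,0,0,0,0,2,0.1],[0,0,0,0,0,2,0.1],[0,0,0,0,0,2,0.1]]]'>/dev/null
python3 st.py
python3 -m jog '[[[0,0,0,0,0,2,0.1],[0,0,0,0,0,2,0.1],[0,0,0,0,0,2,0.1],[0,0,0,0,0,2,0.1],[0,0,0,0,0,0,0.1]]]'>/dev/null
python3 st.py
python3 -m jog '[[[0,0,0,0,0,2,0.1],[0,0,0,0,0,2,0.1],[0,0,0,0,0,2,0.1],[0,0,0,0,0,2,0.1],[0,0,0,0,0,0,0.1]]]'>/dev/null
python3 st.py
```

```text
t 3.5833 tcp [543.3 112.6 131.3] yaw 70.3 Ftool [-1.3 -0.3 -6.8] Mz [-0.22   0.258  0.071] eff7 -0.04 q7 0.94 op 37.4
t 4.0 tcp [543.2 112.4 131.3] yaw 61.2 Ftool [-3.1 -0.2 -6.9] Mz [-0.298  0.251  0.058] eff7 0.39 q7 0.831 op 37.5
t 4.4167 tcp [543.1 112.3 131.2] yaw 53.16 Ftool [-1.1 -0.3 -6.9] Mz [-0.474  0.245 -0.107] eff7 -0.33 q7 0.735 op 37.6
t 4.8333 tcp [543.1 112.2 131.2] yaw 45.16 Ftool [-1.6  0.5 -7.5] Mz [-0.404  0.262 -0.082] eff7 -0.33 q7 0.64 op 37.5
```

```bash

cat > st.py <<'E'
from h import *
L=[]
for i in range(4):
    s=read_state();Rm=R.from_rotvec(s["ee_rot"]).as_matrix()
    L.append([np.degrees(np.arctan2(Rm[1,0],Rm[0,0])),s["moment"][2],s["effort"][6],s["effort"][0],s["qpos"][6],*(Rm.T@s["wrist_force"])])
    if i<3: camera("side")
L=np.array(L)
print("t",round(s["t"],2),"yaw",L[:,0].mean().round(2),"Mz",L[:,1].mean().round(3),"+-",L[:,1].std().round(3),"e7",L[:,2].mean().round(2),"q7",L[:,4].mean().round(4),"F",L[:,5:].mean(0).round(1),"op",round(s["opening"]*1e3,2))
E
python3 st.py
python3 -m jog '[[[0,0,0,0,0,1,0.1],[0,0,0,0,0,1,0.1],[0,0,0,0,0,1,0.1],[0,0,0,0,0,1,0.1],[0,0,0,0,0,1,0.1]]]'>/dev/null; python3 st.py
python3 -m jog '[[[0,0,0,0,0,1,0.1],[0,0,0,0,0,1,0.1],[0,0,0,0,0,1,0.1],[0,0,0,0,0,1,0.1],[0,0,0,0,0,1,0.1]]]'>/dev/null; python3 st.py
python3 -m jog '[[[0,0,0,0,0,0.4,0.1],[0,0,0,0,0,0.4,0.1],[0,0,0,0,0,0.4,0.1],[0,0,0,0,0,0.4,0.1],[0,0,0,0,0,0.4,0.1]]]'>/dev/null; python3 st.py
```

```text
t 4.98 yaw 45.23 Mz -0.083 +- 0.016 e7 -0.09 q7 0.6406 F [-1.4 -0.3 -6.9] op 37.69
t 5.55 yaw 40.23 Mz -0.0 +- 0.101 e7 0.03 q7 0.581 F [-2.3  0.5 -7.4] op 37.22
t 6.12 yaw 35.23 Mz -0.036 +- 0.089 e7 0.04 q7 0.5215 F [-2.6  0.6 -7.3] op 37.67
t 6.68 yaw 33.26 Mz -0.009 +- 0.029 e7 -0.02 q7 0.4982 F [-2.1  1.  -7.4] op 37.59
```

```bash

sed -i 's/"+-",L\[:,1\].std().round(3)/L[:,1].round(3)/; s/"e7",L\[:,2\].mean().round(2)/"e7",L[:,2].round(2)/' st.py
python3 -m jog '[[[0,0,0,0,0,0.4,0.1],[0,0,0,0,0,0.4,0.1],[0,0,0,0,0,0.4,0.1],[0,0,0,0,0,0.4,0.1],[0,0,0,0,0,0.4,0.1]]]'>/dev/null; python3 st.py
python3 -m jog '[[[0,0,0,0,0,0.4,0.1],[0,0,0,0,0,0.4,0.1],[0,0,0,0,0,0.4,0.1],[0,0,0,0,0,0.4,0.1],[0,0,0,0,0,0.4,0.1]]]'>/dev/null; python3 st.py
```

```text
t 7.25 yaw 31.26 Mz 0.055 [0.076 0.067 0.009 0.069] e7 [ 0.02  0.01 -0.08 -0.03] q7 0.4745 F [-2.2  1.3 -7.3] op 37.47
t 7.82 yaw 29.26 Mz 0.052 [0.061 0.009 0.106 0.032] e7 [ 0.01  0.01 -0.08 -0.03] q7 0.4507 F [-2.5  1.  -7.9] op 37.41
```

```bash

python3 -m jog '[[[0,0,0,0,0,0.4,0.1],[0,0,0,0,0,0.4,0.1],[0,0,0,0,0,0.4,0.1],[0,0,0,0,0,0.4,0.1],[0,0,0,0,0,0.4,0.1]]]'>/dev/null; python3 st.py
```

```text
t 8.38 yaw 27.26 Mz 0.004 [ 0.03   0.026  0.03  -0.07 ] e7 [ 0.01  0.   -0.09 -0.03] q7 0.427 F [-3.3  0.7 -7.3] op 37.68
```

```bash

cat >> st.py <<'E'
import sys
if len(sys.argv)>1 and abs(L[:,1].mean())>float(sys.argv[1]): print("STOP");sys.exit(1)
E
python3 -m jog '[[[0,0,0,0,0,0.3,0.1],[0,0,0,0,0,0.3,0.1],[0,0,0,0,0,0.3,0.1],[0,0,0,0,0,0.3,0.1],[0,0,0,0,0,0.3,0.1]]]'>/dev/null; python3 st.py 0.09 &&
python3 -m jog '[[[0,0,0,0,0,0.3,0.1],[0,0,0,0,0,0.3,0.1],[0,0,0,0,0,0.3,0.1],[0,0,0,0,0,0.3,0.1],[0,0,0,0,0,0.3,0.1]]]'>/dev/null; python3 st.py 0.09
```

```text
t 8.95 yaw 25.77 Mz 0.045 [ 0.079  0.118 -0.011 -0.006] e7 [-0.01 -0.01 -0.08 -0.04] q7 0.4092 F [-2.4  0.9 -7.8] op 37.77
t 9.52 yaw 24.27 Mz 0.018 [ 0.027  0.032  0.028 -0.014] e7 [-0.   -0.   -0.07 -0.03] q7 0.3914 F [-3.   1.4 -8. ] op 37.21
```

```bash

python3 -m jog '[[[0,0,0,0,0,0.3,0.1],[0,0,0,0,0,0.3,0.1],[0,0,0,0,0,0.3,0.1],[0,0,0,0,0,0.3,0.1],[0,0,0,0,0,0.3,0.1]]]'>/dev/null; python3 st.py 0.08 &&
python3 -m jog '[[[0,0,0,0,0,0.3,0.1],[0,0,0,0,0,0.3,0.1],[0,0,0,0,0,0.3,0.1],[0,0,0,0,0,0.3,0.1],[0,0,0,0,0,0.3,0.1]]]'>/dev/null&& python3 st.py 0.08 &&
python3 -m jog '[[[0,0,0,0,0,0.3,0.1],[0,0,0,0,0,0.3,0.1],[0,0,0,0,0,0.3,0.1],[0,0,0,0,0,0.3,0.1],[0,0,0,0,0,0.3,0.1]]]'>/dev/null&& python3 st.py 0.08
```

```text
t 10.08 yaw 22.77 Mz 0.027 [ 0.054  0.058 -0.017  0.011] e7 [-0.   -0.   -0.07 -0.03] q7 0.3736 F [-3.   0.9 -7.9] op 37.31
t 10.65 yaw 21.27 Mz 0.046 [ 0.042  0.058  0.089 -0.007] e7 [-0.   -0.01 -0.07 -0.03] q7 0.3558 F [-2.5  1.3 -8.6] op 37.26
t 11.22 yaw 19.77 Mz 0.014 [ 0.04   0.025 -0.026  0.017] e7 [-0.   -0.01 -0.07 -0.03] q7 0.338 F [-3.2  1.4 -8.1] op 37.24
```

```bash

python3 -m jog '[[[0,0,0,0,0,0.3,0.1],[0,0,0,0,0,0.3,0.1],[0,0,0,0,0,0.3,0.1],[0,0,0,0,0,0.3,0.1],[0,0,0,0,0,0.3,0.1]]]'>/dev/null; python3 st.py 0.08 &&
python3 -m jog '[[[0,0,0,0,0,0.3,0.1],[0,0,0,0,0,0.3,0.1],[0,0,0,0,0,0.3,0.1],[0,0,0,0,0,0.3,0.1],[0,0,0,0,0,0.3,0.1]]]'>/dev/null&& python3 st.py 0.08 &&
python3 -m jog '[[[0,0,0,0,0,0.3,0.1],[0,0,0,0,0,0.3,0.1],[0,0,0,0,0,0.3,0.1],[0,0,0,0,0,0.3,0.1],[0,0,0,0,0,0.3,0.1]]]'>/dev/null&& python3 st.py 0.08
```

```text
t 11.78 yaw 18.27 Mz 0.005 [ 0.062  0.015 -0.041 -0.018] e7 [-0.01 -0.01 -0.07 -0.03] q7 0.3202 F [-2.5  1.9 -7.9] op 37.21
t 12.35 yaw 16.77 Mz 0.057 [0.091 0.037 0.043 0.054] e7 [-0.01 -0.01 -0.08 -0.04] q7 0.3024 F [-2.6  1.8 -8.2] op 37.05
t 12.92 yaw 15.27 Mz 0.03 [0.081 0.016 0.005 0.016] e7 [-0.01 -0.02 -0.08 -0.04] q7 0.2846 F [-3.2  1.4 -8.2] op 37.51
```

```bash

python3 -m jog '[[[0,0,0,0,0,0.3,0.1],[0,0,0,0,0,0.3,0.1],[0,0,0,0,0,0.3,0.1],[0,0,0,0,0,0.3,0.1],[0,0,0,0,0,0.3,0.1]]]'>/dev/null; python3 st.py 0.08 &&
python3 -m jog '[[[0,0,0,0,0,0.3,0.1],[0,0,0,0,0,0.3,0.1],[0,0,0,0,0,0.3,0.1],[0,0,0,0,0,0.3,0.1],[0,0,0,0,0,0.3,0.1]]]'>/dev/null&& python3 st.py 0.08 &&
python3 -m jog '[[[0,0,0,0,0,0.3,0.1],[0,0,0,0,0,0.3,0.1],[0,0,0,0,0,0.3,0.1],[0,0,0,0,0,0.3,0.1],[0,0,0,0,0,0.3,0.1]]]'>/dev/null&& python3 st.py 0.08
```

```text
t 13.48 yaw 13.77 Mz 0.047 [ 0.11   0.068 -0.003  0.012] e7 [-0.   -0.01 -0.07 -0.03] q7 0.2667 F [-2.7  1.8 -8.2] op 37.69
t 14.05 yaw 12.27 Mz 0.049 [0.068 0.044 0.047 0.037] e7 [-0.   -0.01 -0.07 -0.03] q7 0.2489 F [-2.7  1.9 -8.3] op 37.36
t 14.62 yaw 10.77 Mz 0.021 [ 0.077 -0.001 -0.001  0.011] e7 [-0.   -0.   -0.07 -0.03] q7 0.2311 F [-2.4  1.9 -8.4] op 37.5
```

```bash

python3 -m jog '[[[0,0,0,0,0,0.3,0.1],[0,0,0,0,0,0.3,0.1],[0,0,0,0,0,0.3,0.1],[0,0,0,0,0,0.3,0.1],[0,0,0,0,0,0.3,0.1]]]'>/dev/null; python3 st.py 0.08 &&
python3 -m jog '[[[0,0,0,0,0,0.3,0.1],[0,0,0,0,0,0.3,0.1],[0,0,0,0,0,0.3,0.1],[0,0,0,0,0,0.3,0.1],[0,0,0,0,0,0.3,0.1]]]'>/dev/null&& python3 st.py 0.08 &&
python3 -m jog '[[[0,0,0,0,0,0.3,0.1],[0,0,0,0,0,0.3,0.1],[0,0,0,0,0,0.3,0.1],[0,0,0,0,0,0.3,0.1],[0,0,0,0,0,0.3,0.1]]]'>/dev/null&& python3 st.py 0.08
```

```text
t 15.18 yaw 9.27 Mz 0.002 [ 0.089  0.043 -0.033 -0.093] e7 [-0.   -0.01 -0.07 -0.03] q7 0.2132 F [-3.1  2.  -8.5] op 37.19
t 15.75 yaw 7.77 Mz 0.049 [0.061 0.056 0.047 0.032] e7 [-0.   -0.01 -0.07 -0.03] q7 0.1954 F [-3.   2.1 -8.7] op 37.29
t 16.32 yaw 6.27 Mz 0.036 [0.101 0.021 0.007 0.013] e7 [-0.01 -0.01 -0.07 -0.03] q7 0.1776 F [-3.8  2.  -8.5] op 37.23
```

```bash

python3 -m jog '[[[0,0,0,0,0,0.3,0.1],[0,0,0,0,0,0.3,0.1],[0,0,0,0,0,0.3,0.1],[0,0,0,0,0,0.3,0.1],[0,0,0,0,0,0.3,0.1]]]'>/dev/null; python3 st.py 0.08 &&
python3 -m jog '[[[0,0,0,0,0,0.3,0.1],[0,0,0,0,0,0.3,0.1],[0,0,0,0,0,0.3,0.1],[0,0,0,0,0,0.3,0.1],[0,0,0,0,0,0.3,0.1]]]'>/dev/null&& python3 st.py 0.08 &&
python3 -m jog '[[[0,0,0,0,0,0.3,0.1],[0,0,0,0,0,0.3,0.1],[0,0,0,0,0,0.3,0.1],[0,0,0,0,0,0.3,0.1],[0,0,0,0,0,0.3,0.1]]]'>/dev/null&& python3 st.py 0.08
```

```text
t 16.88 yaw 4.77 Mz 0.045 [0.081 0.028 0.013 0.058] e7 [-0.01 -0.01 -0.08 -0.04] q7 0.1597 F [-3.   2.2 -8.9] op 37.63
t 17.45 yaw 3.27 Mz 0.058 [ 0.106  0.094  0.066 -0.034] e7 [-0.   -0.01 -0.08 -0.04] q7 0.1419 F [-2.7  2.3 -8.3] op 37.82
t 18.02 yaw 1.76 Mz 0.03 [ 0.061 -0.013  0.048  0.024] e7 [ 0.02  0.   -0.06 -0.02] q7 0.124 F [-3.3  2.8 -8.7] op 37.19
```

```bash

python3 -m jog '[[[0,0,0,0,0,0.3,0.1],[0,0,0,0,0,0.3,0.1],[0,0,0,0,0,0.3,0.1],[0,0,0,0,0,0.3,0.1],[0,0,0,0,0,0.3,0.1]]]'>/dev/null; python3 st.py 0.08 &&
python3 -m jog '[[[0,0,0,0,0,0.3,0.1],[0,0,0,0,0,0.3,0.1],[0,0,0,0,0,0.3,0.1],[0,0,0,0,0,0.3,0.1],[0,0,0,0,0,0.3,0.1]]]'>/dev/null&& python3 st.py 0.08 &&
python3 -m jog '[[[0,0,0,0,0,0.3,0.1],[0,0,0,0,0,0.3,0.1],[0,0,0,0,0,0.3,0.1],[0,0,0,0,0,0.3,0.1],[0,0,0,0,0,0.3,0.1]]]'>/dev/null&& python3 st.py 0.08
```

```text
t 18.58 yaw 0.26 Mz 0.003 [ 0.034 -0.009 -0.002 -0.011] e7 [0.02 0.06 0.01 0.04] q7 0.1061 F [-2.7  2.2 -8.8] op 37.4
t 19.15 yaw -1.24 Mz -0.003 [ 0.033 -0.039  0.04  -0.047] e7 [ 0.04  0.04 -0.03  0.01] q7 0.0882 F [-3.2  2.  -8.8] op 37.43
t 19.72 yaw -2.74 Mz 0.024 [ 0.094  0.037 -0.018 -0.016] e7 [ 0.02  0.02 -0.04 -0.  ] q7 0.0703 F [-3.1  2.9 -9. ] op 37.36
```

e7 shows the pull beginning near yaw 1.5°, so the seat should be near −4°. Finer steps now.

```bash

python3 -m jog '[[[0,0,0,0,0,0.2,0.1],[0,0,0,0,0,0.2,0.1],[0,0,0,0,0,0.2,0.1],[0,0,0,0,0,0.2,0.1],[0,0,0,0,0,0,0.1]]]'>/dev/null; python3 st.py 0.08 &&
python3 -m jog '[[[0,0,0,0,0,0.2,0.1],[0,0,0,0,0,0.2,0.1],[0,0,0,0,0,0.2,0.1],[0,0,0,0,0,0,0.1],[0,0,0,0,0,0,0.1]]]'>/dev/null&& python3 st.py 0.08
```

```text
t 20.28 yaw -3.52 Mz 0.036 [0.038 0.071 0.011 0.026] e7 [-0.06 -0.03 -0.02 -0.01] q7 0.0609 F [-3.1  2.4 -9.4] op 37.15
t 20.85 yaw -4.11 Mz 0.081 [0.094 0.134 0.064 0.029] e7 [-0.09 -0.09 -0.09 -0.09] q7 0.0539 F [-3.1  2.8 -9. ] op 37.35
STOP
```

```bash

python3 -m jog '[[[0,0,0,0,0,0.2,0.1],[0,0,0,0,0,0.2,0.1],[0,0,0,0,0,0,0.1],[0,0,0,0,0,0,0.1],[0,0,0,0,0,0,0.1]]]'>/dev/null; python3 st.py 0.12
```

```text
t 21.42 yaw -4.5 Mz 0.16 [0.157 0.183 0.124 0.177] e7 [-0.15 -0.15 -0.15 -0.15] q7 0.0492 F [-2.7  3.3 -9. ] op 36.93
STOP
```

Clear stiffening against the gate wall (0.16 N m, contact about −3.7°). I'll back off by about 2° to the seat (roughly 0.03 rad before the wall), release, and rise.

```bash

python3 -m jog '[[[0,0,0,0,0,-0.6,0.1],[0,0,0,0,0,-0.6,0.1],[0,0,0,0,0,-0.5,0.1],[0,0,0,0,0,-0.5,0.1],[0,0,0,0,0,0,0.1]]]'>/dev/null; python3 st.py
python3 -m jog '[[[0,0,0,0,0,0,0.65],[0,0,0,0,0,0,0.65],[0,0,0,0,0,0,0.65],[0,0,0,0,0,0,0.65],[0,0,-10,0,0,0,0.65]]]'>/dev/null; python3 st.py
python3 -m jog '[[[0,0,-20,0,0,0,0.65],[0,0,-20,0,0,0,0.65],[0,0,-10,0,0,0,0.65],[0,0,0,0,0,0,0.65],[0,0,0,0,0,0,0.65]]]'
```

```text
t 21.98 yaw -2.31 Mz 0.015 [-0.036  0.018  0.069  0.009] e7 [ 0.1   0.02 -0.01 -0.02] q7 0.0754 F [-2.6  2.6 -8.9] op 37.18
t 22.55 yaw -2.3 Mz 0.003 [ 0.016  0.008  0.021 -0.031] e7 [ 0.34  0.24 -0.12 -0.06] q7 0.0656 F [ 0.4 -0.3  0.2] op 60.43
t: 22.97
tcp_pos: [0.543, 0.1129, 0.1908]
ee_rot: [-3.14, 0.062, -0.002]
wrist_force: [0.0, 1.0, -0.6]
opening: 0.0602
```

```bash

python3 -m jog '[[[11.7,30,0,0,0,0,0.65],[11.7,30,0,0,0,0,0.65],[11.7,30,4,0,0,0,0.65],[11.7,30,9,0,0,0,0.65],[0,0,0,0,0,0,0.65]]]'
python3 - <<'E'
from h import *
camera("side");camera("side");
s=read_state();print(s["t"],s["tcp_pos"],s["ee_rot"],s["wrist_force"],s["moment"])
c=calibration("wrist");im=camera("wrist")[:,:,::-1].copy()
cv2.imwrite("pics/w3raw.png",im)
np.save("c3.npy",np.r_[c["xyz"],c["orientation"]])
p=[0.54517,0.04598,0.3322]
M=np.array([[20,-65,134],[59,-65,100],[20+27.6,-65+27.6,100],[20,-26,100],[20,-104,100],[20,65,134]])/1e3
q=proj("wrist",case2w(p,M),c);print(q.round())
for a in q: cv2.circle(im,tuple(int(v) for v in a.round()),1,(0,255,0),-1)
u=(q[0]-[140,100]).astype(int);u=np.clip(u,0,[280,220]);print(u)
im=im[u[1]:u[1]+200,u[0]:u[0]+266]
cv2.imwrite("pics/w3.png",cv2.resize(im,None,fx=3,fy=3,interpolation=cv2.INTER_CUBIC))
E
```

```text
t: 23.38
tcp_pos: [0.5854, -0.0161, 0.1759]
ee_rot: [3.137, -0.074, -0.001]
wrist_force: [-0.1, -0.7, 1.2]
opening: 0.0606
23.4833 [ 0.58431243 -0.01072654  0.17616012] [ 3.14025978 -0.06772106 -0.00332864] [-0.94565097 -0.01789765 -1.0679929 ] [-0.01973811  0.07909706  0.0357216 ]
[[283. 244.]
 [333. 207.]
 [305. 177.]
 [263. 176.]
 [302. 270.]
 [201.  47.]]
[143 143]
```

View pics/w3.png

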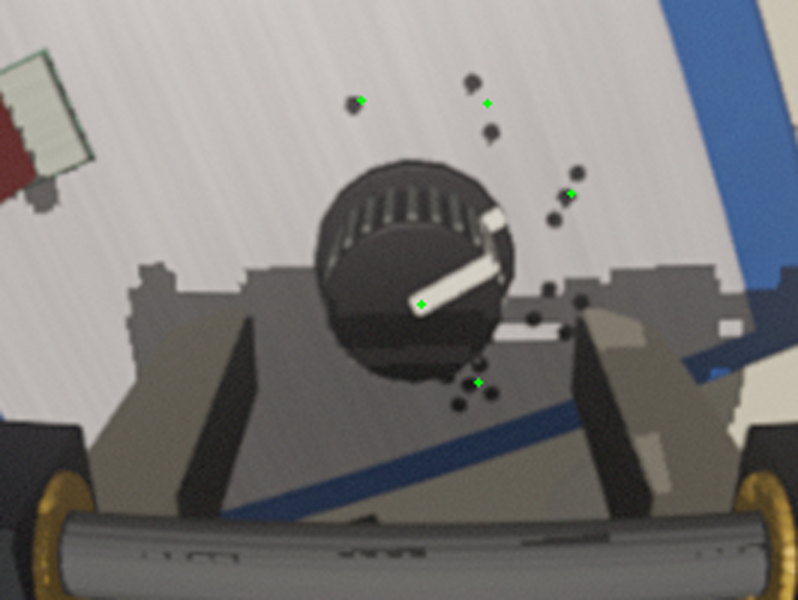

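```bash
python3 - <<'E'
from h import *
v=np.load("c3.npy");c=calibration("wrist");c["xyz"]=v[:3];c["orientation"]=v[3:]
a=np.array([1.571,.785,0,-.785,-1.571])
W=np.r_[[[20,-65,134]],np.c_[20+39*np.cos(a),-65+39*np.sin(a),a*0+100]]/1e3
ow=np.array([(416,304),(354,104),(482,107),(566,196),(557,311),(470,384)])/3+143
b=least_squares(lambda p:(proj("wrist",case2w(p,W),c)-ow).ravel(),[.545,.048,.33])
p=b.x;print(p,b.fun.reshape(-1,2).round(1).tolist())
d=case2w(p,[.02,-.065,.134])[0];print(d,case2w(p,[[-.062,0,.1195],[.02,.065,.134]]))
for t in np.arange(-.3,.5,.1):print(round(t,1),((proj("wrist",case2w(p,[.02+.019*np.cos(t),-.065+.019*np.sin(t),.134]),c)-143)*3).round(),end=" ")
s=read_state();Rm=R.from_rotvec(s["ee_rot"]).as_matrix();print(s["tcp_pos"],s["ee_rot"],Rm.T@(d-s["tcp_pos"])*1e3)
E
```

```text
[0.54419324 0.04534579 0.32545066] [[-0.4, 0.6], [0.2, -0.0], [0.2, -0.0], [0.0, -0.1], [0.1, -0.4], [-0.1, -0.2]]
[ 0.5839262  -0.00984743  0.134     ] [[0.48544782 0.02552217 0.1195    ]
 [0.54236054 0.11332845 0.134     ]]
-0.3 [[505. 300.]] -0.2 [[504. 292.]] -0.1 [[502. 284.]] 0.0 [[500. 276.]] 0.1 [[496. 268.]] 0.2 [[492. 260.]] 0.3 [[487. 253.]] 0.4 [[481. 247.]] [ 0.58419297 -0.00920442  0.17640529] [-3.1408343   0.06439892  0.00326824] [-0.15189337  0.6556891  42.40566458]
```

```bash

python3 -m jog '[[[0,0.5,5,0,0,0,0.65],[0,0,15,0,0,0,0.65],[0,0,15,0,0,0,0.65],[0,0,10,0,0,0,0.65],[0,0,0,0,0,0,0.65]]]'
python3 -m jog '[[[0,0,0,0,0,0,0.4],[0,0,0,0,0,0,0.35],[0,0,0,0,0,0,0.3],[0,0,0,0,0,0,0.1],[0,0,0,0,0,0,0.1]]]'
python3 -m jog '[[[0,0,0,0,0,0,0.1],[0,0,0,0,0,-1,0.1],[0,0,0,0,0,-1,0.1],[0,0,0,0,0,-1,0.1],[0,0,0,0,0,-1,0.1]]]'>/dev/null; python3 st.py
python3 -m jog '[[[0,0,0,0,0,-1,0.1],[0,0,0,0,0,-1,0.1],[0,0,0,0,0,-1,0.1],[0,0,0,0,0,-1,0.1],[0,0,0,0,0,0,0.1]]]'>/dev/null; python3 st.py
python3 -m jog '[[[0,0,0,0,0,-0.3,0.1],[0,0,0,0,0,-0.3,0.1],[0,0,0,0,0,-0.3,0.1],[0,0,0,0,0,-0.3,0.1],[0,0,0,0,0,-0.3,0.1]]]'>/dev/null; python3 st.py
```

```text
t: 23.95
tcp_pos: [0.5836, -0.0082, 0.1306]
ee_rot: [-3.141, 0.06, 0.005]
wrist_force: [0.2, 0.0, 1.1]
opening: 0.0608
t: 24.37
tcp_pos: [0.5843, -0.0096, 0.1332]
ee_rot: [-3.14, 0.063, 0.001]
wrist_force: [-3.4, 0.5, 5.5]
opening: 0.0377
t 24.93 yaw 1.75 Mz -0.004 [-0.03  -0.063  0.032  0.046] e7 [-0.16 -0.1   0.14 -0.  ] q7 0.3263 F [-3.8 -0.6 -6.3] op 37.16
t 25.5 yaw 5.72 Mz 0.072 [0.032 0.084 0.083 0.09 ] e7 [ 0.18  0.03 -0.04 -0.06] q7 0.3746 F [-4.2 -1.7 -6.9] op 37.4
t 26.07 yaw 7.21 Mz -0.032 [-0.101 -0.036  0.006  0.002] e7 [0.01 0.01 0.08 0.04] q7 0.3927 F [-4.  -1.5 -6.4] op 37.34
```

```bash

python3 -m jog '[[[0,0,0,0,0,-0.3,0.1],[0,0,0,0,0,-0.3,0.1],[0,0,0,0,0,-0.3,0.1],[0,0,0,0,0,-0.3,0.1],[0,0,0,0,0,-0.3,0.1]]]'>/dev/null; python3 st.py 0.08 &&
python3 -m jog '[[[0,0,0,0,0,-0.3,0.1],[0,0,0,0,0,-0.3,0.1],[0,0,0,0,0,-0.3,0.1],[0,0,0,0,0,-0.3,0.1],[0,0,0,0,0,-0.3,0.1]]]'>/dev/null&& python3 st.py 0.08 &&
python3 -m jog '[[[0,0,0,0,0,-0.3,0.1],[0,0,0,0,0,-0.3,0.1],[0,0,0,0,0,-0.3,0.1],[0,0,0,0,0,-0.3,0.1],[0,0,0,0,0,-0.3,0.1]]]'>/dev/null&& python3 st.py 0.08
```

```text
t 26.63 yaw 8.71 Mz -0.061 [-0.114 -0.027 -0.036 -0.065] e7 [0.01 0.01 0.08 0.04] q7 0.4109 F [-3.8 -1.  -6.8] op 37.48
t 27.2 yaw 10.21 Mz -0.029 [-0.058 -0.087 -0.016  0.047] e7 [0.   0.01 0.08 0.04] q7 0.4291 F [-4.2 -1.4 -6.2] op 37.29
t 27.77 yaw 11.71 Mz -0.04 [-0.094 -0.06  -0.021  0.014] e7 [0.   0.   0.07 0.03] q7 0.4474 F [-3.5 -1.7 -6.8] op 37.39
```

```bash

cat >> st.py <<'E'
if len(sys.argv)>2 and L[2,2]<float(sys.argv[2]): print("PULL");sys.exit(1)
E
python3 -m jog '[[[0,0,0,0,0,-0.3,0.1],[0,0,0,0,0,-0.3,0.1],[0,0,0,0,0,-0.3,0.1],[0,0,0,0,0,-0.3,0.1],[0,0,0,0,0,-0.3,0.1]]]'>/dev/null; python3 st.py 0.08 0.05 &&
python3 -m jog '[[[0,0,0,0,0,-0.3,0.1],[0,0,0,0,0,-0.3,0.1],[0,0,0,0,0,-0.3,0.1],[0,0,0,0,0,-0.3,0.1],[0,0,0,0,0,-0.3,0.1]]]'>/dev/null&& python3 st.py 0.08 0.05 &&
python3 -m jog '[[[0,0,0,0,0,-0.3,0.1],[0,0,0,0,0,-0.3,0.1],[0,0,0,0,0,-0.3,0.1],[0,0,0,0,0,-0.3,0.1],[0,0,0,0,0,-0.3,0.1]]]'>/dev/null&& python3 st.py 0.08 0.05 &&
python3 -m jog '[[[0,0,0,0,0,-0.3,0.1],[0,0,0,0,0,-0.3,0.1],[0,0,0,0,0,-0.3,0.1],[0,0,0,0,0,-0.3,0.1],[0,0,0,0,0,-0.3,0.1]]]'>/dev/null&& python3 st.py 0.08 0.05
```

```text
t 28.33 yaw 13.21 Mz -0.021 [-0.07  -0.032 -0.032  0.048] e7 [0.   0.01 0.07 0.03] q7 0.4656 F [-4.2 -1.8 -6.6] op 37.46
t 28.9 yaw 14.71 Mz -0.045 [-0.147 -0.016 -0.027  0.01 ] e7 [0.01 0.01 0.07 0.03] q7 0.4838 F [-4.1 -1.8 -7.3] op 37.38
t 29.47 yaw 16.21 Mz -0.046 [-0.105 -0.059 -0.028  0.009] e7 [0.01 0.01 0.08 0.04] q7 0.5021 F [-4.1 -2.  -6.5] op 37.02
t 30.03 yaw 17.71 Mz -0.055 [-0.022 -0.123 -0.045 -0.03 ] e7 [0.01 0.01 0.08 0.04] q7 0.5203 F [-4.1 -2.4 -6.9] op 37.62
```

```bash

python3 -m jog '[[[0,0,0,0,0,-0.3,0.1],[0,0,0,0,0,-0.3,0.1],[0,0,0,0,0,-0.3,0.1],[0,0,0,0,0,-0.3,0.1],[0,0,0,0,0,-0.3,0.1]]]'>/dev/null; python3 st.py 0.08 0.05 &&
python3 -m jog '[[[0,0,0,0,0,-0.3,0.1],[0,0,0,0,0,-0.3,0.1],[0,0,0,0,0,-0.3,0.1],[0,0,0,0,0,-0.3,0.1],[0,0,0,0,0,-0.3,0.1]]]'>/dev/null&& python3 st.py 0.08 0.05 &&
python3 -m jog '[[[0,0,0,0,0,-0.3,0.1],[0,0,0,0,0,-0.3,0.1],[0,0,0,0,0,-0.3,0.1],[0,0,0,0,0,-0.3,0.1],[0,0,0,0,0,-0.3,0.1]]]'>/dev/null&& python3 st.py 0.08 0.05 &&
python3 -m jog '[[[0,0,0,0,0,-0.3,0.1],[0,0,0,0,0,-0.3,0.1],[0,0,0,0,0,-0.3,0.1],[0,0,0,0,0,-0.3,0.1],[0,0,0,0,0,-0.3,0.1]]]'>/dev/null&& python3 st.py 0.08 0.05
```

```text
t 30.6 yaw 19.2 Mz -0.06 [-0.076 -0.038 -0.055 -0.069] e7 [0.01 0.01 0.08 0.04] q7 0.5385 F [-4.3 -2.2 -6.5] op 37.22
t 31.17 yaw 20.71 Mz -0.033 [-0.08  -0.045  0.007 -0.014] e7 [0.01 0.01 0.08 0.04] q7 0.5567 F [-4.3 -2.4 -7.2] op 37.57
t 31.73 yaw 22.21 Mz -0.03 [ 0.002 -0.016 -0.048 -0.057] e7 [0.   0.   0.07 0.03] q7 0.5749 F [-4.3 -2.2 -7.1] op 37.64
t 32.3 yaw 23.7 Mz -0.041 [-0.079 -0.046 -0.037 -0.002] e7 [0.   0.01 0.07 0.03] q7 0.5932 F [-4.  -2.3 -7.3] op 37.37
```

```bash

python3 -m jog '[[[0,0,0,0,0,-0.3,0.1],[0,0,0,0,0,-0.3,0.1],[0,0,0,0,0,-0.3,0.1],[0,0,0,0,0,-0.3,0.1],[0,0,0,0,0,-0.3,0.1]]]'>/dev/null; python3 st.py 0.08 0.05 &&
python3 -m jog '[[[0,0,0,0,0,-0.3,0.1],[0,0,0,0,0,-0.3,0.1],[0,0,0,0,0,-0.3,0.1],[0,0,0,0,0,-0.3,0.1],[0,0,0,0,0,-0.3,0.1]]]'>/dev/null&& python3 st.py 0.08 0.05 &&
python3 -m jog '[[[0,0,0,0,0,-0.3,0.1],[0,0,0,0,0,-0.3,0.1],[0,0,0,0,0,-0.3,0.1],[0,0,0,0,0,-0.3,0.1],[0,0,0,0,0,-0.3,0.1]]]'>/dev/null&& python3 st.py 0.08 0.05 &&
python3 -m jog '[[[0,0,0,0,0,-0.3,0.1],[0,0,0,0,0,-0.3,0.1],[0,0,0,0,0,-0.3,0.1],[0,0,0,0,0,-0.3,0.1],[0,0,0,0,0,-0.3,0.1]]]'>/dev/null&& python3 st.py 0.08 0.05
```

```text
t 32.87 yaw 25.2 Mz -0.035 [-0.072 -0.036 -0.053  0.02 ] e7 [0.01 0.01 0.07 0.03] q7 0.6114 F [-4.3 -2.5 -7.4] op 37.47
t 33.43 yaw 26.7 Mz -0.053 [-0.133 -0.027 -0.053  0.001] e7 [0.   0.01 0.08 0.03] q7 0.6296 F [-4.1 -3.1 -7.2] op 37.24
t 34.0 yaw 28.2 Mz -0.048 [-0.124 -0.03  -0.037 -0.002] e7 [0.01 0.01 0.08 0.04] q7 0.6478 F [-4.  -2.8 -7.6] op 37.58
t 34.57 yaw 29.7 Mz -0.056 [-0.08  -0.075  0.009 -0.077] e7 [0.01 0.01 0.08 0.04] q7 0.6661 F [-4.4 -2.9 -7.1] op 37.29
```

```bash

python3 -m jog '[[[0,0,0,0,0,-0.3,0.1],[0,0,0,0,0,-0.3,0.1],[0,0,0,0,0,-0.3,0.1],[0,0,0,0,0,-0.3,0.1],[0,0,0,0,0,-0.3,0.1]]]'>/dev/null; python3 st.py 0.08 0.05 &&
python3 -m jog '[[[0,0,0,0,0,-0.3,0.1],[0,0,0,0,0,-0.3,0.1],[0,0,0,0,0,-0.3,0.1],[0,0,0,0,0,-0.3,0.1],[0,0,0,0,0,-0.3,0.1]]]'>/dev/null&& python3 st.py 0.08 0.05 &&
python3 -m jog '[[[0,0,0,0,0,-0.3,0.1],[0,0,0,0,0,-0.3,0.1],[0,0,0,0,0,-0.3,0.1],[0,0,0,0,0,-0.3,0.1],[0,0,0,0,0,-0.3,0.1]]]'>/dev/null&& python3 st.py 0.08 0.05 &&
python3 -m jog '[[[0,0,0,0,0,-0.3,0.1],[0,0,0,0,0,-0.3,0.1],[0,0,0,0,0,-0.3,0.1],[0,0,0,0,0,-0.3,0.1],[0,0,0,0,0,-0.3,0.1]]]'>/dev/null&& python3 st.py 0.08 0.05
```

```text
t 35.13 yaw 31.2 Mz -0.012 [-0.038 -0.029  0.013  0.007] e7 [0.01 0.02 0.08 0.04] q7 0.6843 F [-4.4 -3.4 -7.4] op 37.86
t 35.7 yaw 32.7 Mz -0.036 [-0.076 -0.057 -0.011  0.   ] e7 [0.01 0.01 0.08 0.04] q7 0.7025 F [-4.1 -3.4 -7.7] op 37.69
t 36.27 yaw 34.2 Mz -0.036 [-0.068 -0.048 -0.036  0.007] e7 [0.   0.   0.07 0.03] q7 0.7208 F [-4.3 -3.3 -7.1] op 37.19
t 36.83 yaw 35.7 Mz -0.031 [-0.043 -0.061 -0.005 -0.013] e7 [0.   0.01 0.07 0.03] q7 0.739 F [-3.8 -3.6 -7.3] op 37.22
```

```bash

python3 -m jog '[[[0,0,0,0,0,-0.3,0.1],[0,0,0,0,0,-0.3,0.1],[0,0,0,0,0,-0.3,0.1],[0,0,0,0,0,-0.3,0.1],[0,0,0,0,0,-0.3,0.1]]]'>/dev/null; python3 st.py 0.08 0.05 &&
python3 -m jog '[[[0,0,0,0,0,-0.3,0.1],[0,0,0,0,0,-0.3,0.1],[0,0,0,0,0,-0.3,0.1],[0,0,0,0,0,-0.3,0.1],[0,0,0,0,0,-0.3,0.1]]]'>/dev/null&& python3 st.py 0.08 0.05 &&
python3 -m jog '[[[0,0,0,0,0,-0.3,0.1],[0,0,0,0,0,-0.3,0.1],[0,0,0,0,0,-0.3,0.1],[0,0,0,0,0,-0.3,0.1],[0,0,0,0,0,-0.3,0.1]]]'>/dev/null&& python3 st.py 0.08 0.05 &&
python3 -m jog '[[[0,0,0,0,0,-0.3,0.1],[0,0,0,0,0,-0.3,0.1],[0,0,0,0,0,-0.3,0.1],[0,0,0,0,0,-0.3,0.1],[0,0,0,0,0,-0.3,0.1]]]'>/dev/null&& python3 st.py 0.08 0.05
```

```text
t 37.4 yaw 37.2 Mz -0.032 [-0.058 -0.043 -0.03   0.003] e7 [0.01 0.   0.07 0.03] q7 0.7573 F [-3.9 -4.1 -7.5] op 37.66
t 37.97 yaw 38.7 Mz -0.014 [-0.086  0.022  0.01  -0.003] e7 [0.01 0.01 0.08 0.04] q7 0.7755 F [-4.  -3.7 -7.8] op 37.3
t 38.53 yaw 40.2 Mz -0.045 [-0.123 -0.022 -0.055  0.017] e7 [0.01 0.01 0.08 0.04] q7 0.7937 F [-4.  -3.5 -8. ] op 37.42
t 39.1 yaw 41.7 Mz -0.031 [-0.069 -0.06  -0.001  0.007] e7 [0.01 0.01 0.08 0.04] q7 0.812 F [-3.4 -3.7 -7.7] op 37.58
```

```bash

python3 -m jog '[[[0,0,0,0,0,-0.3,0.1],[0,0,0,0,0,-0.3,0.1],[0,0,0,0,0,-0.3,0.1],[0,0,0,0,0,-0.3,0.1],[0,0,0,0,0,-0.3,0.1]]]'>/dev/null; python3 st.py 0.08 0.05 &&
python3 -m jog '[[[0,0,0,0,0,-0.3,0.1],[0,0,0,0,0,-0.3,0.1],[0,0,0,0,0,-0.3,0.1],[0,0,0,0,0,-0.3,0.1],[0,0,0,0,0,-0.3,0.1]]]'>/dev/null&& python3 st.py 0.08 0.05 &&
python3 -m jog '[[[0,0,0,0,0,-0.3,0.1],[0,0,0,0,0,-0.3,0.1],[0,0,0,0,0,-0.3,0.1],[0,0,0,0,0,-0.3,0.1],[0,0,0,0,0,-0.3,0.1]]]'>/dev/null&& python3 st.py 0.08 0.05 &&
python3 -m jog '[[[0,0,0,0,0,-0.3,0.1],[0,0,0,0,0,-0.3,0.1],[0,0,0,0,0,-0.3,0.1],[0,0,0,0,0,-0.3,0.1],[0,0,0,0,0,-0.3,0.1]]]'>/dev/null&& python3 st.py 0.08 0.05
```

```text
t 39.67 yaw 43.2 Mz -0.095 [-0.114 -0.134 -0.074 -0.056] e7 [0.01 0.01 0.08 0.04] q7 0.8303 F [-3.9 -4.1 -7.6] op 37.51
STOP
```

```bash

python3 -m jog '[[[0,0,0,0,0,-0.3,0.1],[0,0,0,0,0,-0.3,0.1],[0,0,0,0,0,-0.3,0.1],[0,0,0,0,0,-0.3,0.1],[0,0,0,0,0,-0.3,0.1]]]'>/dev/null; python3 st.py 0.08 0.05 &&
python3 -m jog '[[[0,0,0,0,0,-0.3,0.1],[0,0,0,0,0,-0.3,0.1],[0,0,0,0,0,-0.3,0.1],[0,0,0,0,0,-0.3,0.1],[0,0,0,0,0,-0.3,0.1]]]'>/dev/null&& python3 st.py 0.08 0.05 &&
python3 -m jog '[[[0,0,0,0,0,-0.3,0.1],[0,0,0,0,0,-0.3,0.1],[0,0,0,0,0,-0.3,0.1],[0,0,0,0,0,-0.3,0.1],[0,0,0,0,0,-0.3,0.1]]]'>/dev/null&& python3 st.py 0.08 0.05
```

```text
t 40.23 yaw 44.7 Mz -0.041 [-0.083 -0.032 -0.033 -0.016] e7 [-0.01  0.    0.07  0.03] q7 0.8486 F [-3.8 -4.2 -7.4] op 37.66
t 40.8 yaw 46.2 Mz 0.008 [-0.032 -0.011  0.025  0.049] e7 [-0.02 -0.02  0.05  0.01] q7 0.8669 F [-3.1 -4.2 -8.1] op 37.51
t 41.37 yaw 47.71 Mz -0.016 [-0.024  0.008 -0.033 -0.016] e7 [-0.06 -0.05  0.02 -0.02] q7 0.8852 F [-3.2 -4.5 -8. ] op 37.42
PULL
```

```bash

python3 -m jog '[[[0,0,0,0,0,-0.2,0.1],[0,0,0,0,0,-0.2,0.1],[0,0,0,0,0,-0.2,0.1],[0,0,0,0,0,-0.2,0.1],[0,0,0,0,0,-0.2,0.1]]]'>/dev/null; python3 st.py 0.08 &&
python3 -m jog '[[[0,0,0,0,0,-0.2,0.1],[0,0,0,0,0,-0.2,0.1],[0,0,0,0,0,-0.2,0.1],[0,0,0,0,0,-0.2,0.1],[0,0,0,0,0,-0.2,0.1]]]'>/dev/null&& python3 st.py 0.08
```

```text
t 41.93 yaw 48.7 Mz 0.019 [0.018 0.014 0.009 0.036] e7 [-0.02 -0.03  0.02 -0.01] q7 0.8973 F [-3.5 -4.3 -7.4] op 37.68
t 42.5 yaw 49.69 Mz -0.036 [-0.089  0.016 -0.071 -0.   ] e7 [ 0.01 -0.    0.04  0.01] q7 0.9095 F [-3.8 -4.6 -8.1] op 37.2
```

```bash

python3 -m jog '[[[0,0,0,0,0,-0.2,0.1],[0,0,0,0,0,-0.2,0.1],[0,0,0,0,0,-0.2,0.1],[0,0,0,0,0,0,0.1],[0,0,0,0,0,0,0.1]]]'>/dev/null; python3 st.py 0.08 &&
python3 -m jog '[[[0,0,0,0,0,-0.2,0.1],[0,0,0,0,0,-0.2,0.1],[0,0,0,0,0,-0.2,0.1],[0,0,0,0,0,0,0.1],[0,0,0,0,0,0,0.1]]]'>/dev/null&& python3 st.py 0.08
```

```text
Traceback (most recent call last):
  File "st.py", line 6, in <module>
    if i<3: camera("side")
            ~~~~~~^^^^^^^^
ValueError: 200 camera calls are used up
```

The camera budget is spent, so I'll use force and joint readings only from here.

```bash
sed -i 's/range(4)/range(1)/; s/if i<3: camera("side")/pass/; s/L\[2,2\]/L[0,2]/' st.py; python3 st.py
python3 -m jog '[[[0,0,0,0,0,0,0.1],[0,0,0,0,0,0,0.1],[0,0,0,0,0,0,0.1],[0,0,0,0,0,0,0.1],[0,0,0,0,0,0,0.1]]]'>/dev/null; python3 st.py
```

```text
t 42.92 yaw 50.28 Mz -0.019 [-0.019] e7 [0.02] q7 0.9167 F [-4.3 -4.  -7.6] op 37.27
t 43.33 yaw 50.29 Mz -0.035 [-0.035] e7 [0.01] q7 0.9167 F [-3.6 -4.4 -7.5] op 37.51
```

```bash

python3 -m jog '[[[0,0,0,0,0,-0.2,0.1],[0,0,0,0,0,-0.2,0.1],[0,0,0,0,0,-0.2,0.1],[0,0,0,0,0,0,0.1],[0,0,0,0,0,0,0.1]]]'>/dev/null; python3 st.py
```

```text
t 43.75 yaw 50.88 Mz -0.039 [-0.039] e7 [0.08] q7 0.924 F [-4.7 -4.6 -8.3] op 37.22
```

```bash

python3 -m jog '[[[0,0,0,0,0,-0.2,0.1],[0,0,0,0,0,-0.2,0.1],[0,0,0,0,0,0,0.1],[0,0,0,0,0,0,0.1],[0,0,0,0,0,0,0.1]]]'>/dev/null; python3 st.py
```

```text
t 44.17 yaw 51.26 Mz -0.172 [-0.172] e7 [0.14] q7 0.9287 F [-3.5 -4.9 -8.7] op 37.44
```

```bash

python3 -m jog '[[[0,0,0,0,0,0.5,0.1],[0,0,0,0,0,0.5,0.1],[0,0,0,0,0,0.5,0.1],[0,0,0,0,0,0.45,0.1],[0,0,0,0,0,0,0.1]]]'>/dev/null; python3 st.py
python3 -m jog '[[[0,0,0,0,0,0,0.65],[0,0,0,0,0,0,0.65],[0,0,0,0,0,0,0.65],[0,0,0,0,0,0,0.65],[0,0,-10,0,0,0,0.65]]]'>/dev/null; python3 st.py
python3 -m jog '[[[0,0,-20,0,0,0,0.65],[0,0,-20,0,0,0,0.65],[0,0,-5,0,0,0,0.65],[0,0,0,0,0,6,0.65],[0,0,0,0,0,6,0.65]]]'>/dev/null
python3 -m jog '[[[0,0,0,0,0,6,0.65],[0,0,0,0,0,6,0.65],[0,0,0,0,0,6.3,0.65],[0,0,0,0,0,0,0.65],[0,0,0,0,0,0,0.65]]]'; python3 st.py
```

```text
t 44.58 yaw 49.31 Mz 0.005 [0.005] e7 [-0.08] q7 0.9048 F [-3.5 -5.2 -8. ] op 37.52
t 45.0 yaw 49.36 Mz -0.013 [-0.013] e7 [0.09] q7 0.9028 F [-0.6 -0.2  0. ] op 59.72
t: 45.83
tcp_pos: [0.5849, -0.0094, 0.1876]
ee_rot: [3.097, 0.526, -0.0]
wrist_force: [0.3, -0.7, 0.5]
opening: 0.0605
t 45.83 yaw 19.27 Mz -0.002 [-0.002] e7 [-0.49] q7 0.4907 F [ 0.1  0.8 -0.5] op 60.54
```

```bash

python3 -m jog '[[[-20.5,-16.2,0,0,0,0,0.65],[-20.5,-16.2,0,0,0,0,0.65],[-20.5,-16.3,0,0,0,0,0.65],[-20.5,-16.3,0,0,0,0,0.65],[0,0,0,0,0,0,0.65]]]'>/dev/null
python3 -m jog '[[[0,0,0,0,0,0,0.65],[0,0,15,0,0,0,0.65],[0,0,20,0,0,0,0.65],[0,0,15,0,0,0,0.65],[0,0,10,0,0,0,0.65]]]'
python3 -m jog '[[[0,0,2,0,0,0,0.65],[0,0,0,0,0,0,0.3],[0,0,0,0,0,0,0.25],[0,0,0,0,0,0,0.2],[0,0,0,0,0,0,0.18]]]'; python3 st.py
```

```text
t: 46.67
tcp_pos: [0.4872, 0.0247, 0.1265]
ee_rot: [3.098, 0.522, 0.0]
wrist_force: [-0.8, 0.3, -0.4]
opening: 0.0608
t: 47.08
tcp_pos: [0.4866, 0.025, 0.1263]
ee_rot: [3.098, 0.52, 0.002]
wrist_force: [0.5, 0.1, -0.8]
opening: 0.0384
t 47.08 yaw 19.07 Mz -0.007 [-0.007] e7 [0.] q7 0.465 F [0.5 0.1 0.8] op 38.39
```

Now grip the tab and pull gently by 3 mm.

```bash

python3 -m jog '[[[0,0,0,0,0,0,0.15],[0,0,0,0,0,0,0.1],[0,0,0,0,0,0,0.05],[0,0,0,0,0,0,0.05],[0,0,0,0,0,0,0.05]]]'>/dev/null; python3 st.py
python3 -m jog '[[[0,0,0,0,0,0,0.05],[0,0,0,0,0,0,0.05],[-0.5,0,0,0,0,0,0.05],[-0.5,0,0,0,0,0,0.05],[0,0,0,0,0,0,0.05]]]'>/dev/null; python3 st.py
python3 -m jog '[[[-0.5,0,0,0,0,0,0.05],[-0.5,0,0,0,0,0,0.05],[-0.5,0,0,0,0,0,0.05],[-0.5,0,0,0,0,0,0.05],[0,0,0,0,0,0,0.05]]]'; python3 st.py
```

```text
t 47.5 yaw 19.04 Mz -0.111 [-0.111] e7 [0.15] q7 0.4648 F [-1.7 -0.7 -3.1] op 9.81
t 47.92 yaw 19.06 Mz -0.109 [-0.109] e7 [0.14] q7 0.4654 F [ 0.9 -1.2 -3. ] op 9.94
t: 48.33
tcp_pos: [0.4835, 0.0241, 0.1257]
ee_rot: [-3.098, -0.52, -0.001]
wrist_force: [1.1, 3.6, 3.9]
opening: 0.0097
t 48.33 yaw 19.06 Mz -0.14 [-0.14] e7 [0.14] q7 0.4665 F [ 2.2 -3.  -3.9] op 9.7
```

```bash

python3 -m jog '[[[-0.5,0,0,0,0,0,0.05],[-0.5,0,0,0,0,0,0.05],[-0.5,0,0,0,0,0,0.05],[-0.5,0,0,0,0,0,0.05],[0,0,0,0,0,0,0.05]]]'; python3 st.py
```

```text
t: 48.75
tcp_pos: [0.4814, 0.0234, 0.1257]
ee_rot: [-3.098, -0.52, -0.0]
wrist_force: [1.4, 1.8, 6.1]
opening: 0.0098
t 48.75 yaw 19.05 Mz -0.125 [-0.125] e7 [0.14] q7 0.4676 F [ 1.9 -1.2 -6.1] op 9.83
```

Past 5 mm with about 2 N, so it is unlocked. Pulling on.

```bash

python3 -m jog '[[[-1,0,0,0,0,0,0.05],[-1,0,0,0,0,0,0.05],[-1,0,0,0,0,0,0.05],[-1,0,0,0,0,0,0.05],[-1,0,0,0,0,0,0.05]]]'>/dev/null; python3 st.py
python3 -m jog '[[[-2,0,0,0,0,0,0.05],[-2,0,0,0,0,0,0.05],[-2,0,0,0,0,0,0.05],[-2,0,0,0,0,0,0.05],[-2,0,0,0,0,0,0.05]]]'>/dev/null; python3 st.py
python3 -m jog '[[[-1.5,0,0,0,0,0,0.05],[-1.5,0,0,0,0,0,0.05],[-1.5,0,0,0,0,0,0.05],[-1.5,0,0,0,0,0,0.05],[-1,0,0,0,0,0,0.05]]]'; python3 st.py
```

```text
t 49.17 yaw 19.06 Mz -0.078 [-0.078] e7 [0.13] q7 0.4704 F [ 2.3 -2.3 -4.8] op 9.76
t 49.58 yaw 19.06 Mz -0.139 [-0.139] e7 [0.12] q7 0.4759 F [ 2.  -1.9 -5.2] op 10.0
t: 50.0
tcp_pos: [0.4604, 0.0163, 0.1257]
ee_rot: [-3.098, -0.52, -0.0]
wrist_force: [0.4, 2.8, 5.7]
opening: 0.0098
t 50.0 yaw 19.06 Mz -0.105 [-0.105] e7 [0.13] q7 0.4799 F [ 1.3 -2.6 -5.7] op 9.78
```

```bash

python3 -m jog '[[[-0.5,0,0,0,0,0,0.05],[-0.5,0,0,0,0,0,0.05],[-0.5,0,0,0,0,0,0.05],[-0.5,0,0,0,0,0,0.05],[-0.5,0,0,0,0,0,0.05]]]'>/dev/null; python3 st.py
python3 -m jog '[[[-0.3,0,0,0,0,0,0.05],[-0.3,0,0,0,0,0,0.05],[0,0,0,0,0,0,0.05],[0,0,0,0,0,0,0.05],[0,0,0,0,0,0,0.05]]]'; python3 st.py
```

```text
t 50.42 yaw 19.07 Mz -0.112 [-0.112] e7 [0.13] q7 0.4813 F [ 2.5 -3.4 -5.7] op 9.77
t: 50.83
tcp_pos: [0.4575, 0.0153, 0.1257]
ee_rot: [-3.098, -0.52, 0.0]
wrist_force: [1.0, 2.8, 5.4]
opening: 0.0097
t 50.83 yaw 19.06 Mz -0.146 [-0.146] e7 [0.14] q7 0.4816 F [ 1.8 -2.4 -5.4] op 9.65
```

```bash

python3 -m jog '[[[-0.3,0,0,0,0,0,0.05],[-0.3,0,0,0,0,0,0.05],[0,0,0,0,0,0,0.05],[0,0,0,0,0,0,0.05],[0,0,0,0,0,0,0.05]]]'>/dev/null; python3 st.py
python3 -m jog '[[[-0.3,0,0,0,0,0,0.05],[-0.3,0,0,0,0,0,0.05],[0,0,0,0,0,0,0.05],[0,0,0,0,0,0,0.05],[0,0,0,0,0,0,0.05]]]'; python3 st.py
```

```text
t 51.25 yaw 19.07 Mz -0.124 [-0.124] e7 [0.14] q7 0.482 F [ 2.6 -3.2 -5.2] op 9.47
t: 51.67
tcp_pos: [0.4572, 0.0152, 0.1257]
ee_rot: [-3.098, -0.521, -0.002]
wrist_force: [3.7, 4.5, 2.9]
opening: 0.01
t 51.67 yaw 19.08 Mz -0.156 [-0.156] e7 [0.15] q7 0.4823 F [ 5.  -3.  -2.9] op 10.03
```

```bash

python3 -m jog '[[[-0.3,0,0,0,0,0,0.05],[-0.3,0,0,0,0,0,0.05],[0,0,0,0,0,0,0.05],[0,0,0,0,0,0,0.05],[0,0,0,0,0,0,0.05]]]'>/dev/null; python3 st.py
python3 -m jog '[[[-0.3,0,0,0,0,0,0.05],[-0.3,0,0,0,0,0,0.05],[0,0,0,0,0,0,0.05],[0,0,0,0,0,0,0.05],[0,0,0,0,0,0,0.05]]]'; python3 st.py
```

```text
t 52.08 yaw 19.09 Mz -0.154 [-0.154] e7 [0.15] q7 0.4826 F [ 6.1 -3.4 -2.4] op 9.75
t: 52.5
tcp_pos: [0.4572, 0.0152, 0.1258]
ee_rot: [-3.098, -0.521, -0.005]
wrist_force: [6.7, 6.3, -0.5]
opening: 0.0097
t 52.5 yaw 19.1 Mz -0.177 [-0.177] e7 [0.15] q7 0.483 F [ 8.4 -3.8  0.5] op 9.75
```

End stop reached: the force rises to 8 N and the position is constant. Release and rise.

```bash

python3 -m jog '[[[0,0,0,0,0,0,0.5],[0,0,0,0,0,0,0.5],[0,0,0,0,0,0,0.5],[0,0,0,0,0,0,0.5],[0,0,0,0,0,0,0.5]]]'
python3 -m jog '[[[0,0,-10,0,0,0,0.5],[0,0,-25,0,0,0,0.5],[0,0,-30,0,0,0,0.5],[0,0,-20,0,0,0,0.5],[0,0,0,0,0,0,0.5]]]'
python3 -m jog '[[[0,0,0,0,0,0,0.5],[0,0,0,0,0,0,0.5],[0,0,0,0,0,0,0.5],[0,0,0,0,0,0,0.5],[0,0,0,0,0,0,0.5]]]'
python3 -c "from plant import *;print(hand_in())"
```

```text
t: 52.92
tcp_pos: [0.4549, 0.014, 0.1255]
ee_rot: [3.098, 0.519, -0.002]
wrist_force: [-0.3, 0.2, 0.1]
opening: 0.0386
t: 53.33
tcp_pos: [0.4566, 0.0142, 0.2137]
ee_rot: [-3.098, -0.519, -0.007]
wrist_force: [0.7, 0.5, 0.2]
opening: 0.0464
t: 53.75
tcp_pos: [0.455, 0.0142, 0.2098]
ee_rot: [3.098, 0.52, -0.003]
wrist_force: [-0.7, -0.6, 0.8]
opening: 0.0466
the job is handed in; nothing more can be done
None
```

The case is unlocked and the job was handed in at about 54 s. I turned the left dial, then the right. Each went slowly until I felt the pull and then the stiffening, about 0.16–0.17 N m at most. I backed each off about 2° to its seat and let go. I then pulled the red tab to its end stop and let go.

- **Latch:** it moved about 31 mm by the measured TCP, at about 2 N. It never stopped at the 2 mm lock, so both dials were seated. At the end the force rose to about 8 N with the position constant.
- **After release:** the gripper was clear, about 85 mm above the latch, and the wrist force was near zero.
- **Not confirmed:** I used up all 200 camera calls while averaging readings, so I took no final picture. The latch being open and both dials still seated rest on force and position readings only. I could not check by camera that nothing else in the scene moved.
- **Readings that disagreed:** the moment sensor was noisy and gave one false stop on the right dial. The torque of the last joint was the clearer sign of the seat.

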